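# Knock a specimen mount out of its mould

### The job

Get the amber specimen mount out of its mould for the microscope: pull that mould's black knob all the way up so that the knockout rod pushes the mount up out of the cavity, then take the mount and set it down flat in the teal tray, metal sample facing up. Leave the blue mount in its mould.

Things in the scene. Friction and masses are not known exactly. Their poses are not given: they have to be found in the camera images.
- amber_mount: Amber-orange resin disc, 32 mm diameter, 24 mm high, 40 g, small steel rectangle in its top. Origin: centre of its underside, z up. It starts on the floor of a round cavity, 35 mm wide and 26 mm deep, in the middle of its mould's top face, which is 90 mm above the table; its top is 2 mm below that face. Knob fully up, it stands 21 mm proud, its underside 3 mm inside the cavity.
- knob_amber (a point): Centre of its mould's black upright knob, 24 mm diameter, 30 mm high, 105 mm above the table when down. Axes: the mould's, z up; the cavity lies 80 mm from it along -x (towards the robot, yaw within 0.35). Knob, 12 mm column, crossbar and rod are one piece sliding 24 mm straight up, starting fully down. Raising takes 10 N; friction holds it where left. The rod meets the mount after 1 mm.
- tray: Teal (blue-green) open tray, fixed, 140 x 140 mm outside, 18 mm high, walls and floor 4 mm thick, empty. Origin: centre of its underside, on the table; x and y along its sides. The tray and the two moulds stand side by side in a row across the robot's front, in any order, about 240 mm apart.
- blue_mount: Blue resin disc, same size as the amber one, sitting in the other, identical mould. Origin: centre of its underside. To be left alone. Each mould is a fixed aluminium block, 100 mm (x) by 90 mm (y), on four legs over a base plate, with its knob standing 30 mm clear of the block's edge on the side away from the robot (centre to edge).
Things that resemble listed ones, but are neither listed nor needed, are in the scene too. Of the things like the amber_mount, leave any that is pink or yellow; of the rest the smaller one is meant.

How it is judged:
By the outcome, as a careful person would: the job done as asked, in the order asked, and still so for the second after the job is handed in, with the robot touching nothing.
It also fails if it takes over 51 s, if anything falls off the work surface, if the arm or the gripper's body presses on something with over 40 N, if the wrist force passes 120 N, or if a joint passes its speed limit or range.

### The arm

A 6-joint arm with a two-finger parallel gripper is mounted at the origin on the work surface. World frame = base frame: x ahead of the robot, y to its left, z up, the work surface at z = 0. Lengths are in mm, angles in degrees, forces in N, time in s.
With the tool pointing down it reaches from about 300 to 850 mm from the base axis. Payload 4.2 kg.
Tool frame: the origin (TCP) lies on the mounting face of the last link; the fingertips stand 191 mm ahead of it and the grasp point (between the pads) lies 172 mm ahead of it; z points along the fingers, y is the direction in which the jaws open and shut (so a half turn about z gives the same grasp; the last joint's range is limited). The gripper opens to 91 mm and grips with 3 to 60 N. Pads are 32 mm wide; open, the fingers measure 118 mm over their backs; the gripper's body (76 mm by 178 mm) begins 60 mm behind the grasp point.
Start: joints at [-73.74, 18.312, 89.639, -0, 72.044, -1.146], TCP at [172.008, -548.667, 404.776] pointing down, gripper open.
Joint ranges: [-177.97, 177.97], [-48.28, 115.42], [12.27, 149.76], [-77.06, 257.06], [2.81, 150.46], [-146.56, 146.56]. Speed limits (degrees/s): [147.25, 147.25, 180, 180, 180, 180].

### API

Orientations are given as [roll, pitch, yaw] about the fixed x, y, z axes, in that order (R = Rz(yaw) Ry(pitch) Rx(roll)).
In Python, from workcell import env gives the robot as it stands.
- The arm moves only by the shell command python3 -m handwheel 'ROWS' [FORCE]. ROWS is JSON, a list of rows, each an object with "gripper": the opening in per cent of the stroke, from 0 (shut) to 100 (fully open); "travel": the shift along the tool's x, y, z in m, a list of three; "twist": the turn about the tool's z in rad. In form: [{"gripper": gripper, "travel": [x, y, z], "twist": twist}, ...]. A call has 1 to 5 rows; each row shifts and turns the commanded pose from where the row before left it, along the tool's axes as they then stand; what a row does not reach is not made up. A row lasts 1/12 s, in which the tool goes at most 41.7 mm and 7.16 degrees, less where a joint would pass 70% of its speed; a pose out of reach is approached as far as the arm can. A call with a gripper value outside its range is refused whole. The fingers move at their own pace and stop on an object; FORCE is the grip in N (left out, the last holds). Time passes only in rows, so rows that do not move let the fingers close. It gives the time, the measured TCP pose, the force and the opening at its end, in the units of the state.
- env.state(): the state, without advancing time (a new reading comes with each control period).
- env.grab_frame(name): name is "scene" or "top" or "wrist"; returns a dict with "frame" (480x640x3 uint8, red, green, blue), "intrinsics" (3x3 intrinsics, pixels), "extrinsics" (4x4, takes a point from camera to world coordinates). Camera axes: x right, y down, z forward; pixel columns grow to the right and rows downward; lengths in mm; the calibration is good to about 2 mm. A picture is of the moment at which its call begins. There is no depth.
- env.job_done(): hands the job in, once; it reports no verdict.
Trained networks look in the newest picture that a camera, given by its name, has taken for a name from the list of things; names that differ only in an ending like _2 or _b are one class to them, and where a whole thing is asked for, a point or a joint stands for the part that bears it (a point fixed in the world has none). Each returns a list of dicts, best first, with "confidence" (0 to 1); they miss things now and then, are a little off and sometimes report something else, mostly with a low value. They report only what shows in the picture. A call takes as long as a camera call. They do not tell look-alikes from the thing itself.
- env.trace(camera, thing): "pixels" (480x640 bool, what is visible of it) and "uv" ([column, row] in pixels, amid what is visible of it).
- env.pinpoint(camera, thing): "uv" ([column, row] in pixels: a listed point, or the origin of a listed thing).
The state is a dict: "time_s": time; "qpos": joint angles; "qvel": joint speeds; "effort": joint torques, N m; "ee_pos": TCP position; "ee_rot": TCP orientation; "force": force on the tool from outside, world axes, zero at the start; "torque": the same for the moment, N m; "gripper_width": finger opening in mm.
Only numpy, scipy, OpenCV 4.12 (cv2) and the standard library are available. Lean on these libraries where they do the work, as an engineer would, in place of code of your own. Each camera call takes 0.05 s, during which the arm holds its last target. There are 200 camera calls.

## Working session

There is one attempt and no reset: what is moved stays moved. The work goes in short steps, Python scripts to look and compute and a shell command to move; the robot and the scene stay as the last step left them, time stands still between calls to the robot, and variables do not carry over. Pictures are saved under pics/ and viewed, about 8 in all and at most 12, crops included, and the job is handed in when it is done.

```bash
mkdir -p pics; ls; cat > h.py <<'E'
import numpy as np, cv2
from workcell import env
def snap(c,fn=None):
    f=env.grab_frame(c)
    if fn: cv2.imwrite('pics/'+fn,f['frame'][:,:,::-1])
    return f
def ray(f,uv):
    K=np.array(f['intrinsics']);T=np.array(f['extrinsics'])
    d=T[:3,:3]@np.linalg.solve(K,[uv[0],uv[1],1.]);return T[:3,3],d
def at(f,uv,z):
    o,d=ray(f,uv);return (o+d*(z-o[2])/d[2]).round(1)
E
python3 - <<'E'
from h import *
for c in ['top','scene']:
    f=snap(c,c+'1.png')
    print(c,np.array(f['extrinsics']).round(2).tolist())
    for t,z in [('amber_mount',88),('blue_mount',88),('knob_amber',105),('tray',0)]:
        for r in env.trace(c,t)[:5]: print(c,t,'trace',np.round(r['uv']),round(r['confidence'],2),r['pixels'].sum(),at(f,r['uv'],z))
        for r in env.pinpoint(c,t)[:5]: print(c,t,'pin',np.round(r['uv'],1),round(r['confidence'],2),at(f,r['uv'],z if 'mount' not in t else 64))
print(env.state())
E
```

```text
pics
top [[0.04, -0.97, 0.23, 239.65], [-1.0, -0.04, 0.01, 42.27], [-0.01, -0.23, -0.97, 1156.18], [0.0, 0.0, 0.0, 1.0]]
top amber_mount trace [173. 262.] 0.91 416 [425.6 333.5  88. ]
top amber_mount trace [236. 310.] 0.78 471 [344.5 214.2  88. ]
top amber_mount trace [221. 251.] 0.76 219 [449.9 249.   88. ]
top amber_mount trace [288. 254.] 0.69 267 [449.6 127.2  88. ]
top amber_mount pin [237.2 312.3] 0.75 [343.4 215.6  64. ]
top amber_mount pin [290.1 256. ] 0.69 [449.8 125.9  64. ]
top amber_mount pin [176.4 265. ] 0.67 [425.4 333.2  64. ]
top amber_mount pin [225.2 253.4] 0.63 [450.3 245.4  64. ]
top blue_mount trace [499. 217.] 0.74 251 [ 531.6 -252.7   88. ]
top blue_mount pin [367.9 255.4] 0.68 [456.1 -16.7  64. ]
top blue_mount pin [497.4 217.6] 0.61 [ 536.4 -255.6   64. ]
top knob_amber trace [223. 204.] 0.77 271 [532.4 249.4 105. ]
top knob_amber pin [221.1 201. ] 0.7 [538.3 252.6 105. ]
top tray trace [367. 254.] 0.84 5348 [470.7 -19.    0. ]
top tray pin [368.3 256. ] 0.57 [467.6 -21.    0. ]
top tray pin [221.9 200.8] 0.54 [568.6 272.    0. ]
scene [[-0.43, 0.62, -0.65,
[... 849 characters left out ...]
tray pin [303.4 254.5] 0.64 [475.2 -18.2   0. ]
{'time_s': 0.9, 'qpos': array([-7.37397481e+01,  1.83111243e+01,  8.96404458e+01,  6.55533206e-04,
        7.20454714e+01, -1.14474918e+00]), 'qvel': array([ 0.08114074, -0.04153228, -0.09168019,  0.00183318,  0.01846867,
        0.01184534]), 'effort': array([-8.16176143e-04, -4.12343001e+01, -2.32229215e+01,  7.28691998e-02,
        3.76029045e-02,  1.55538788e-05]), 'ee_pos': array([ 172.00547659, -548.65431067,  404.77389292]), 'ee_rot': array([ 1.79997030e+02, -5.64390508e-04,  1.74047991e+01]), 'force': array([0.54604315, 0.8275141 , 0.89756139]), 'torque': array([-0.01982248,  0.02253323,  0.08529704]), 'gripper_width': 91.3849699000059}
```

View pics/top1.png

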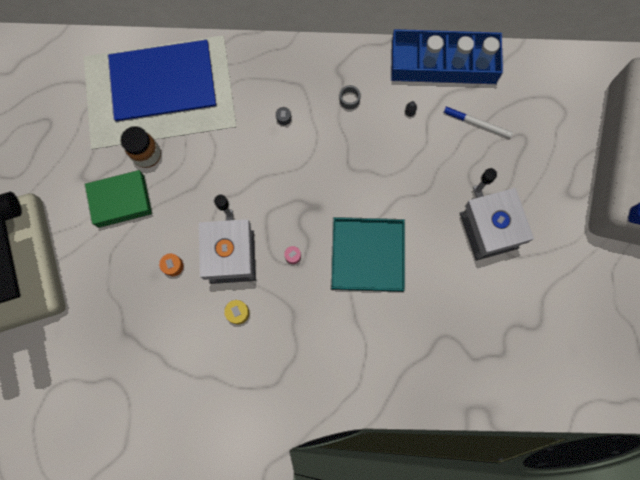

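View pics/scene1.png

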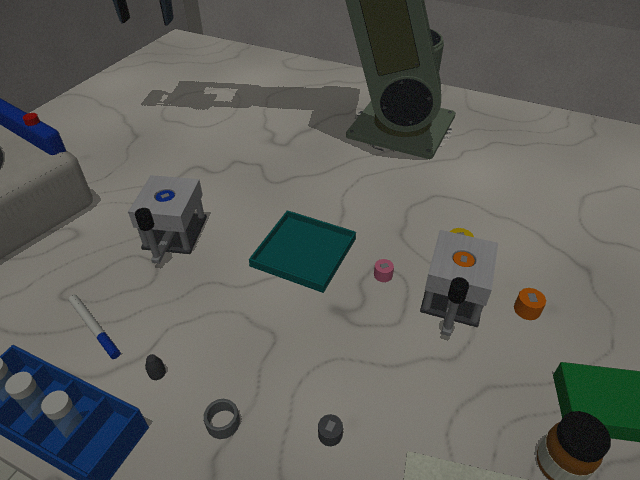

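The amber mount to use sits in the mould at the left of the top view, (224,247), with its knob at (221,202). The free orange disc at (171,264) is larger, and the pink and yellow ones are decoys. The tray is at (368,255), and the blue mould is on the right at (500,219). I'll approach the amber mould now.

```bash
python3 -m handwheel '[{"gripper":100,"travel":[0,0,0],"twist":0.101},{"gripper":100,"travel":[0,0,0],"twist":0.101},{"gripper":100,"travel":[0,0,0],"twist":0.101},{"gripper":100,"travel":[0.016,-0.038,0],"twist":0},{"gripper":100,"travel":[0.016,-0.038,0],"twist":0}]' 40
for i in 1 2 3; do python3 -m handwheel '[{"gripper":100,"travel":[0.016,-0.038,0],"twist":0},{"gripper":100,"travel":[0.016,-0.038,0],"twist":0},{"gripper":100,"travel":[0.016,-0.038,0],"twist":0},{"gripper":100,"travel":[0.016,-0.038,0],"twist":0},{"gripper":100,"travel":[0.016,-0.038,0],"twist":0}]'; done
```

```text
time_s: 1.32
ee_pos: [203.8, -473.0, 404.1]
ee_rot: [-180.0, -0.0, -0.1]
force: [1.0, 0.9, 0.4]
gripper_width: 91.1
time_s: 1.73
ee_pos: [283.9, -280.7, 405.0]
ee_rot: [180.0, -0.0, -0.0]
force: [0.8, 0.5, -0.1]
gripper_width: 91.1
time_s: 2.15
ee_pos: [363.7, -90.5, 405.2]
ee_rot: [180.0, -0.1, 0.0]
force: [1.2, -0.5, -0.8]
gripper_width: 91.0
time_s: 2.57
ee_pos: [443.7, 99.8, 405.0]
ee_rot: [180.0, -0.1, 0.1]
force: [0.6, -0.2, 0.2]
gripper_width: 91.0
```

```bash
python3 -m handwheel '[{"gripper":100,"travel":[0.01,-0.036,0],"twist":0},{"gripper":100,"travel":[0.01,-0.036,0],"twist":0},{"gripper":100,"travel":[0.01,-0.036,0],"twist":0},{"gripper":100,"travel":[0.01,-0.037,0],"twist":0},{"gripper":100,"travel":[0,0,0],"twist":0}]'
python3 - <<'E'
from h import *
f=snap('wrist','w1.png')
print(np.array(f['extrinsics']).round(2).tolist(), env.state()['ee_pos'])
for t,z in [('amber_mount',88),('knob_amber',105)]:
    for r in env.trace('wrist',t)[:5]: print(t,'trace',np.round(r['uv']),round(r['confidence'],2),r['pixels'].sum(),at(f,r['uv'],z))
    for r in env.pinpoint('wrist',t)[:5]: print(t,'pin',np.round(r['uv'],1),round(r['confidence'],2),at(f,r['uv'],z if 'mount' not in t else 64))
E
```

```text
time_s: 2.98
ee_pos: [484.7, 247.9, 404.4]
ee_rot: [-179.8, -0.1, 0.3]
force: [0.3, -0.0, -0.7]
gripper_width: 91.2
[[0.01, -0.96, -0.27, 562.2], [-1.0, -0.01, 0.0, 249.23], [-0.0, 0.27, -0.96, 383.81], [0.0, 0.0, 0.0, 1.0]] [483.89533133 245.39788588 404.16704748]
amber_mount trace [330. 266.] 0.93 1231 [457.4 243.1  88. ]
amber_mount trace [451. 234.] 0.86 1061 [483.7 150.5  88. ]
amber_mount trace [349. 328.] 0.69 114 [403.9 226.8  88. ]
amber_mount trace [219. 259.] 0.58 1209 [462.5 330.7  88. ]
amber_mount pin [332.8 258.4] 0.92 [455.7 240.5  64. ]
amber_mount pin [448.7 231.7] 0.69 [479.7 144.7  64. ]
amber_mount pin [216.8 260.3] 0.6 [453.2 339.   64. ]
amber_mount pin [344.8 335. ] 0.52 [383.6 228.8  64. ]
knob_amber trace [319. 169.] 0.72 1256 [534.4 252.  105. ]
knob_amber pin [317.7 164.3] 0.82 [537.8 253.  105. ]
```

View pics/w1.png

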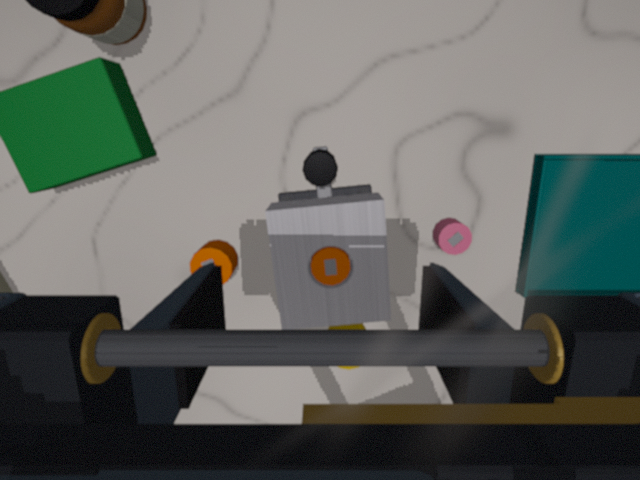

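The mould's disc is at (330,266), giving (457,243). The knob is at (319,168), giving (536,252), 80 mm away as it should be, with a yaw of about 6.5°. I'll align and descend over the knob.

```bash
python3 -m handwheel '[{"gripper":100,"travel":[0,0,0],"twist":-0.113},{"gripper":100,"travel":[0.027,0,0],"twist":0},{"gripper":100,"travel":[0.026,0,0],"twist":0},{"gripper":100,"travel":[0,0,0.03],"twist":0},{"gripper":100,"travel":[0,0,0],"twist":0}]'
python3 - <<'E'
from h import *
f=snap('wrist','w2.png')
for r in env.trace('wrist','knob_amber')[:3]: print(np.round(r['uv']),round(r['confidence'],2),r['pixels'].sum(),at(f,r['uv'],112))
for r in env.pinpoint('wrist','knob_amber')[:3]: print('pin',np.round(r['uv']),round(r['confidence'],2),at(f,r['uv'],105))
for r in env.trace('wrist','amber_mount')[:3]: print('m',np.round(r['uv']),round(r['confidence'],2),r['pixels'].sum(),at(f,r['uv'],88))
s=env.state();print(s['ee_pos'],s['ee_rot'])
E
```

```text
time_s: 3.65
ee_pos: [535.9, 246.6, 370.7]
ee_rot: [179.8, 0.4, 6.4]
force: [-0.9, -0.4, -0.9]
gripper_width: 91.1
pin [315. 247.] 0.78 [536.5 251.  105. ]
[535.76391102 247.94989262 375.99611077] [-1.79982702e+02 -6.76360123e-02  6.47525174e+00]
```

```bash
python3 -m handwheel '[{"gripper":100,"travel":[0.001,-0.0035,0.03],"twist":0},{"gripper":100,"travel":[0,0,0.03],"twist":0},{"gripper":100,"travel":[0,0,0.025],"twist":0},{"gripper":100,"travel":[0,0,0.013],"twist":0},{"gripper":100,"travel":[0,0,0],"twist":0}]'
python3 -m handwheel '[{"gripper":0,"travel":[0,0,0],"twist":0},{"gripper":0,"travel":[0,0,0],"twist":0},{"gripper":0,"travel":[0,0,0],"twist":0},{"gripper":0,"travel":[0,0,0],"twist":0},{"gripper":0,"travel":[0,0,0],"twist":0}]' 40
python3 -m handwheel '[{"gripper":0,"travel":[0,0,0],"twist":0},{"gripper":0,"travel":[0,0,0],"twist":0},{"gripper":0,"travel":[0,0,0],"twist":0},{"gripper":0,"travel":[0,0,0],"twist":0},{"gripper":0,"travel":[0,0,0],"twist":0}]'
python3 - <<'E'
from h import *
snap('wrist','w3.png')
E
```

```text
time_s: 4.27
ee_pos: [535.5, 251.7, 275.0]
ee_rot: [179.9, 0.3, 6.5]
force: [-0.5, -0.3, 0.2]
gripper_width: 91.0
time_s: 4.68
ee_pos: [536.8, 252.3, 277.9]
ee_rot: [-180.0, -0.1, 6.5]
force: [0.6, -0.1, -1.0]
gripper_width: 60.7
time_s: 5.1
ee_pos: [536.7, 252.2, 276.7]
ee_rot: [180.0, 0.0, 6.5]
force: [0.0, 0.4, -1.1]
gripper_width: 27.6
```

View pics/w3.png

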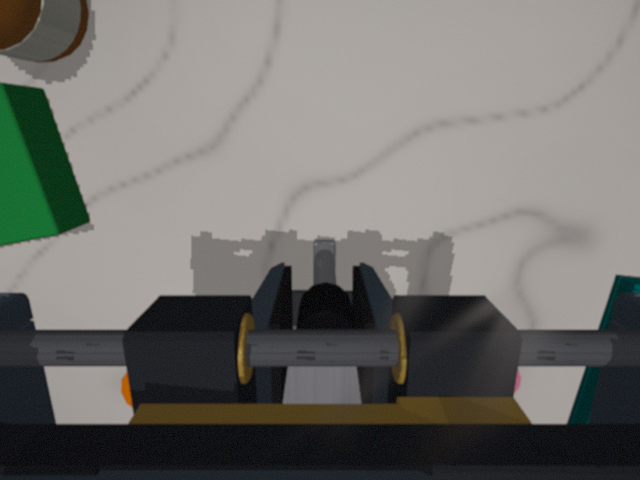

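The knob, at (325,305), is centred between the closing fingers. I'll finish closing and then pull up.

```bash
python3 -m handwheel '[{"gripper":0,"travel":[0,0,0],"twist":0},{"gripper":0,"travel":[0,0,0],"twist":0},{"gripper":0,"travel":[0,0,0],"twist":0}]' 40
python3 -m handwheel '[{"gripper":0,"travel":[0,0,-0.004],"twist":0},{"gripper":0,"travel":[0,0,-0.004],"twist":0},{"gripper":0,"travel":[0,0,-0.004],"twist":0}]'
python3 -m handwheel '[{"gripper":0,"travel":[0,0,-0.004],"twist":0},{"gripper":0,"travel":[0,0,-0.004],"twist":0},{"gripper":0,"travel":[0,0,-0.003],"twist":0},{"gripper":0,"travel":[0,0,0],"twist":0}]'
```

```text
time_s: 5.4
ee_pos: [536.8, 251.2, 276.6]
ee_rot: [179.8, 0.0, 6.6]
force: [1.1, -4.7, 0.9]
gripper_width: 23.0
time_s: 5.65
ee_pos: [536.9, 251.3, 286.7]
ee_rot: [179.8, 0.1, 6.5]
force: [3.9, -2.7, -11.3]
gripper_width: 23.2
time_s: 5.98
ee_pos: [536.9, 251.3, 298.2]
ee_rot: [179.8, 0.1, 6.6]
force: [3.8, -4.4, -6.0]
gripper_width: 23.5
```

```bash
python3 -m handwheel '[{"gripper":0,"travel":[0,0,-0.0015],"twist":0},{"gripper":0,"travel":[0,0,0],"twist":0}]'
python3 -m handwheel '[{"gripper":0,"travel":[0,0,-0.0015],"twist":0},{"gripper":0,"travel":[0,0,0],"twist":0}]'
```

```text
time_s: 6.15
ee_pos: [536.9, 251.3, 299.4]
ee_rot: [179.8, 0.1, 6.6]
force: [4.1, -3.8, -8.1]
gripper_width: 23.3
time_s: 6.32
ee_pos: [536.9, 251.3, 300.7]
ee_rot: [179.8, 0.1, 6.6]
force: [3.5, -2.9, -9.6]
gripper_width: 23.1
```

```bash
python3 -m handwheel '[{"gripper":0,"travel":[0,0,-0.0015],"twist":0},{"gripper":0,"travel":[0,0,0],"twist":0}]'
python3 -m handwheel '[{"gripper":0,"travel":[0,0,-0.001],"twist":0},{"gripper":0,"travel":[0,0,0],"twist":0}]'
```

```text
time_s: 6.48
ee_pos: [537.0, 251.3, 300.8]
ee_rot: [179.8, 0.1, 6.5]
force: [5.8, -2.3, -15.7]
gripper_width: 23.4
time_s: 6.65
ee_pos: [537.0, 251.4, 300.8]
ee_rot: [179.8, 0.2, 6.5]
force: [6.6, -2.2, -21.0]
gripper_width: 23.0
```

The knob hit its stop at +24 mm and the force rose. I'll release, rise, and look at the mount.

```bash
python3 -m handwheel '[{"gripper":100,"travel":[0,0,0.002],"twist":0},{"gripper":100,"travel":[0,0,0],"twist":0},{"gripper":100,"travel":[0,0,0],"twist":0},{"gripper":100,"travel":[0,0,0],"twist":0},{"gripper":100,"travel":[0,0,0],"twist":0}]'
python3 -m handwheel '[{"gripper":100,"travel":[0,0,-0.025],"twist":0},{"gripper":100,"travel":[0,0,-0.03],"twist":0},{"gripper":100,"travel":[0,0,-0.03],"twist":0},{"gripper":100,"travel":[-0.035,0,0],"twist":0},{"gripper":100,"travel":[-0.025,0,0],"twist":0}]'
python3 -m handwheel '[{"gripper":100,"travel":[-0.02,0,0],"twist":0},{"gripper":100,"travel":[0,0,0],"twist":0}]'
python3 - <<'E'
from h import *
f=snap('wrist','w4.png')
for r in env.trace('wrist','amber_mount')[:4]: print('m',np.round(r['uv']),round(r['confidence'],2),r['pixels'].sum(),at(f,r['uv'],108),at(f,r['uv'],88))
for r in env.pinpoint('wrist','amber_mount')[:4]: print('mp',np.round(r['uv']),round(r['confidence'],2),at(f,r['uv'],87))
for r in env.pinpoint('wrist','knob_amber')[:3]: print('pin',np.round(r['uv']),round(r['confidence'],2),at(f,r['uv'],129))
g=snap('top')
for r in env.trace('top','amber_mount')[:4]: print('top m',np.round(r['uv']),round(r['confidence'],2),r['pixels'].sum(),at(g,r['uv'],108))
s=env.state();print(s['ee_pos'],s['ee_rot'])
E
```

```text
time_s: 7.07
ee_pos: [536.6, 252.4, 304.1]
ee_rot: [-180.0, -0.1, 6.5]
force: [-0.3, -0.2, 0.5]
gripper_width: 53.8
time_s: 7.48
ee_pos: [476.5, 245.4, 390.9]
ee_rot: [-179.9, -0.3, 6.5]
force: [-0.2, 0.5, -0.3]
gripper_width: 87.2
time_s: 7.65
ee_pos: [453.7, 242.5, 389.2]
ee_rot: [-180.0, 0.1, 6.6]
force: [-0.5, -0.5, 0.1]
gripper_width: 91.2
m [327. 315.] 0.96 1278 [401.5 233.4 108. ] [391.5 232.   88. ]
m [193. 222.] 0.93 2093 [459.3 331.  108. ] [453.9 337.1  88. ]
m [453. 219.] 0.83 1250 [481.2 158.1 108. ] [477.4 150.9  88. ]
m [322. 238.] 0.65 1943 [457.8 243.3 108. ] [452.2 242.7  88. ]
mp [325. 233.] 0.97 [456.1 241.   87. ]
mp [447. 218.] 0.91 [477.2 154.9  87. ]
mp [204. 219.] 0.87 [456.7 329.9  87. ]
mp [327. 313.] 0.71 [392.6 232.3  87. ]
pin [324. 118.] 0.81 [535.1 251.7 129. ]
top m [291. 252.] 0.47 226 [447.6 121.6 108. ]
[458.09261975 243.30956761 388.15570815] [-1.79997603e+02 -3.18123377e-02  6.50197180e+00]
```

View pics/w4.png

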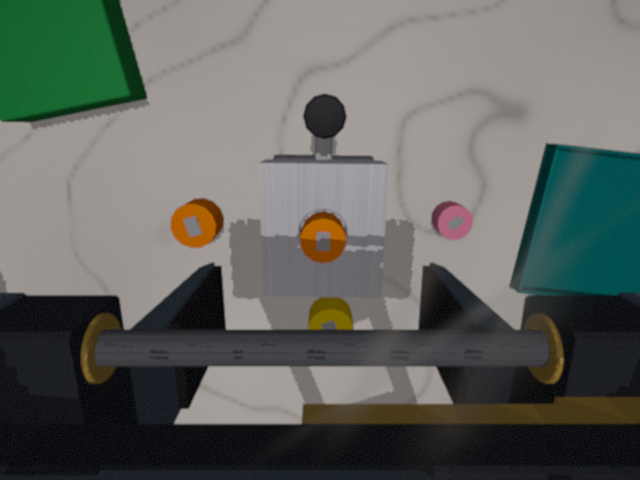

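The amber mount at (322,238) stands proud of the block. The gripper is centred over it and lined up with the block, so I'll descend and grasp.

```bash
python3 -m handwheel '[{"gripper":100,"travel":[0,0,0.035],"twist":0},{"gripper":100,"travel":[0,0,0.035],"twist":0},{"gripper":60,"travel":[0,0,0.022],"twist":0},{"gripper":60,"travel":[0,0,0.012],"twist":0},{"gripper":60,"travel":[0,0,0],"twist":0}]' 20
for i in 1 2; do python3 -m handwheel '[{"gripper":20,"travel":[0,0,0],"twist":0},{"gripper":20,"travel":[0,0,0],"twist":0},{"gripper":20,"travel":[0,0,0],"twist":0},{"gripper":20,"travel":[0,0,0],"twist":0},{"gripper":20,"travel":[0,0,0],"twist":0}]'; done
python3 -c "
from h import *
s=env.state();print(s['ee_pos'],s['gripper_width'],s['force'])"
```

```text
time_s: 8.37
ee_pos: [457.7, 243.2, 282.5]
ee_rot: [180.0, 0.2, 6.5]
force: [0.7, 0.5, -0.3]
gripper_width: 73.7
time_s: 8.78
ee_pos: [457.3, 243.1, 284.3]
ee_rot: [-180.0, -0.0, 6.5]
force: [0.7, -0.5, -0.5]
gripper_width: 41.0
time_s: 9.2
ee_pos: [457.2, 243.1, 284.4]
ee_rot: [180.0, -0.0, 6.5]
force: [-0.3, -0.6, 1.5]
gripper_width: 31.3
[457.18535559 243.08909696 284.3516632 ] 31.28166149304384 [-0.32054158 -0.55517428  1.50376367]
```

```bash
python3 -m handwheel '[{"gripper":20,"travel":[0,0,0],"twist":0},{"gripper":20,"travel":[0,0,-0.006],"twist":0},{"gripper":20,"travel":[0,0,-0.012],"twist":0},{"gripper":20,"travel":[0,0,-0.022],"twist":0},{"gripper":20,"travel":[0,0,-0.025],"twist":0}]' 25
python3 -m handwheel '[{"gripper":20,"travel":[0,0,-0.015],"twist":0},{"gripper":20,"travel":[0,0.015,0],"twist":0},{"gripper":20,"travel":[-0.002,0.028,0],"twist":0},{"gripper":20,"travel":[-0.003,0.035,0],"twist":0},{"gripper":20,"travel":[-0.003,0.035,0],"twist":0}]'
python3 -m handwheel '[{"gripper":20,"travel":[-0.003,0.035,0],"twist":0},{"gripper":20,"travel":[-0.003,0.035,0],"twist":0},{"gripper":20,"travel":[-0.003,0.035,0],"twist":0},{"gripper":20,"travel":[0,0.028,0],"twist":0},{"gripper":20,"travel":[0,0.017,0],"twist":0}]'
python3 -m handwheel '[{"gripper":20,"travel":[0,0,0],"twist":0},{"gripper":20,"travel":[0,0,0],"twist":0}]'
python3 - <<'E'
from h import *
f=snap('scene','s2.png');
cv2.imwrite('pics/s2c.png',cv2.resize(f['frame'][100:340,100:420,::-1],None,fx=2,fy=2))
f=snap('wrist','w5.png')
for r in env.trace('wrist','tray')[:2]: print(np.round(r['uv']),round(r['confidence'],2))
for r in env.pinpoint('top','tray')[:2]: print(r)
s=env.state();print(s['ee_pos'],s['gripper_width'])
E
```

```text
time_s: 9.62
ee_pos: [456.7, 242.9, 349.1]
ee_rot: [179.9, 0.2, 6.5]
force: [0.6, 0.2, 0.4]
gripper_width: 31.4
time_s: 10.03
ee_pos: [461.7, 129.2, 364.6]
ee_rot: [180.0, -0.0, 6.6]
force: [0.4, 0.4, -0.6]
gripper_width: 31.1
time_s: 10.45
ee_pos: [469.9, -22.6, 364.7]
ee_rot: [179.9, -0.0, 6.4]
force: [0.6, 1.0, -0.5]
gripper_width: 31.1
time_s: 10.62
ee_pos: [470.0, -20.6, 364.4]
ee_rot: [-180.0, -0.0, 6.4]
force: [-0.2, 0.3, -1.1]
gripper_width: 31.4
[321. 205.] 0.96
{'uv': [368.1, 255.3], 'confidence': 0.66}
[470.01026955 -19.12251223 364.26562672] 31.074726024785917
```

View pics/s2c.png

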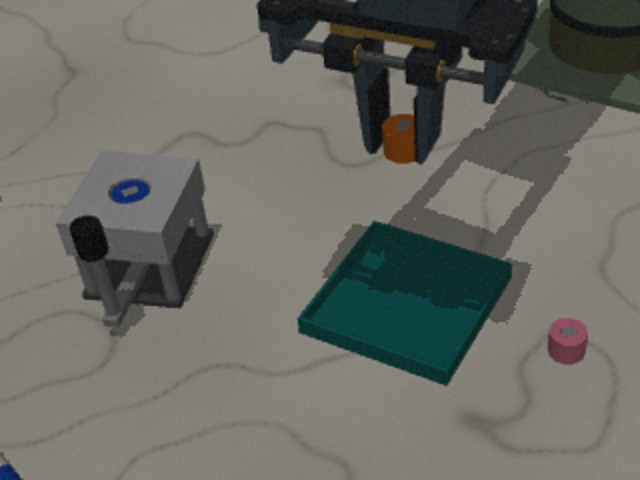

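The mount at crop (401,138) is held upright, metal face up, above the tray. I'll lower it.

```bash
python3 -m handwheel '[{"gripper":20,"travel":[0,0,0.03],"twist":0},{"gripper":20,"travel":[0,0,0.035],"twist":0},{"gripper":20,"travel":[0,0,0.035],"twist":0},{"gripper":20,"travel":[0,0,0.03],"twist":0},{"gripper":20,"travel":[0,0,0.02],"twist":0}]'
python3 -m handwheel '[{"gripper":20,"travel":[0,0,0.005],"twist":0},{"gripper":20,"travel":[0,0,0.003],"twist":0},{"gripper":20,"travel":[0,0,0],"twist":0}]'
python3 -m handwheel '[{"gripper":20,"travel":[0,0,0.002],"twist":0},{"gripper":20,"travel":[0,0,0],"twist":0}]'
python3 -m handwheel '[{"gripper":20,"travel":[0,0,0.0015],"twist":0},{"gripper":20,"travel":[0,0,0],"twist":0}]'
python3 -m handwheel '[{"gripper":20,"travel":[0,0,0.001],"twist":0},{"gripper":20,"travel":[0,0,0],"twist":0}]'
```

```text
time_s: 11.23
ee_pos: [469.1, -19.0, 211.8]
ee_rot: [-180.0, 0.2, 6.6]
force: [-0.5, 0.4, 0.1]
gripper_width: 31.5
time_s: 11.48
ee_pos: [470.6, -19.7, 206.6]
ee_rot: [180.0, -0.0, 6.6]
force: [-0.0, -0.1, 0.4]
gripper_width: 31.3
time_s: 11.65
ee_pos: [470.7, -20.0, 205.3]
ee_rot: [180.0, -0.1, 6.5]
force: [0.3, -1.0, -0.8]
gripper_width: 31.6
time_s: 11.82
ee_pos: [470.3, -20.2, 203.3]
ee_rot: [180.0, -0.1, 6.5]
force: [0.4, -1.7, -0.2]
gripper_width: 31.3
time_s: 11.98
ee_pos: [470.1, -20.2, 201.9]
ee_rot: [180.0, -0.0, 6.5]
force: [-0.8, 0.3, -0.4]
gripper_width: 31.9
```

```bash
python3 -m handwheel '[{"gripper":20,"travel":[0,0,0.001],"twist":0},{"gripper":20,"travel":[0,0,0],"twist":0}]'
python3 -m handwheel '[{"gripper":20,"travel":[0,0,0.001],"twist":0},{"gripper":20,"travel":[0,0,0],"twist":0}]'
```

```text
time_s: 12.15
ee_pos: [470.2, -20.2, 201.3]
ee_rot: [180.0, -0.0, 6.5]
force: [-2.2, 0.6, 5.3]
gripper_width: 31.8
time_s: 12.32
ee_pos: [470.2, -20.2, 201.3]
ee_rot: [180.0, -0.0, 6.5]
force: [-3.9, -0.1, 13.0]
gripper_width: 31.3
```

Contact is at the expected height. I'll ease off, open and rise.

```bash
python3 -m handwheel '[{"gripper":20,"travel":[0,0,-0.0015],"twist":0},{"gripper":60,"travel":[0,0,0],"twist":0},{"gripper":60,"travel":[0,0,0],"twist":0},{"gripper":60,"travel":[0,0,0],"twist":0},{"gripper":60,"travel":[0,0,0],"twist":0}]'
python3 -m handwheel '[{"gripper":60,"travel":[0,0,0],"twist":0},{"gripper":60,"travel":[0,0,-0.01],"twist":0},{"gripper":60,"travel":[0,0,-0.03],"twist":0},{"gripper":60,"travel":[0,0,-0.04],"twist":0},{"gripper":60,"travel":[0,0,-0.04],"twist":0}]'
python3 -m handwheel '[{"gripper":60,"travel":[-0.02,0,-0.035],"twist":0},{"gripper":60,"travel":[-0.03,0,-0.02],"twist":0},{"gripper":60,"travel":[-0.03,0,0],"twist":0},{"gripper":60,"travel":[0,0,0],"twist":0},{"gripper":60,"travel":[0,0,0],"twist":0}]'
python3 - <<'E'
from h import *
f=snap('scene','s3.png')
for t,z in [('amber_mount',28),('knob_amber',129),('blue_mount',88)]:
  for r in env.trace('scene',t)[:4]: print(t,np.round(r['uv']),round(r['confidence'],2),at(f,r['uv'],z))
print(env.state()['force'])
E
```

```text
time_s: 12.73
ee_pos: [470.1, -20.2, 201.0]
ee_rot: [-180.0, 0.0, 6.5]
force: [-0.1, -0.3, -0.4]
gripper_width: 53.7
time_s: 13.15
ee_pos: [469.7, -20.1, 321.8]
ee_rot: [-180.0, 0.2, 6.5]
force: [1.4, 0.4, 0.7]
gripper_width: 54.6
time_s: 13.57
ee_pos: [389.4, -29.2, 376.5]
ee_rot: [180.0, -0.1, 6.5]
force: [-0.1, -0.1, 0.2]
gripper_width: 54.4
amber_mount [530. 305.] 0.82 [446.6 354.7  28. ]
amber_mount [382. 272.] 0.67 [480.2 127.8  28. ]
amber_mount [304. 247.] 0.62 [483.1 -12.6  28. ]
knob_amber [457. 284.] 0.78 [547.4 248.  129. ]
blue_mount [167. 198.] 0.71 [ 530.1 -248.9   88. ]
[ 0.39556741 -0.06686889  0.5046722 ]
```

View pics/s3.png

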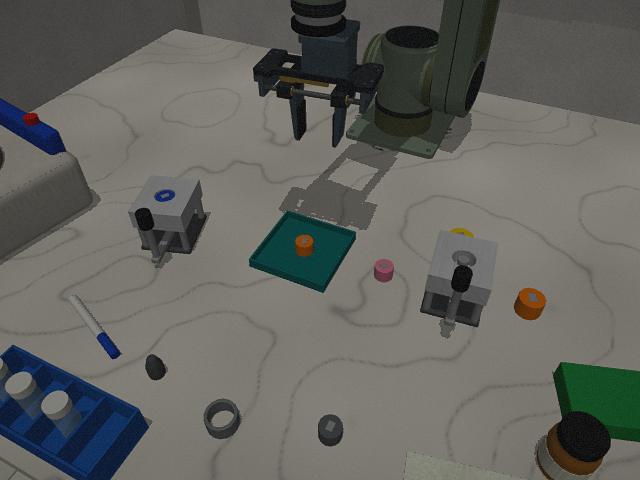

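The mount is flat in the tray at (305,245), sample up. The knob is still up at (460,278), the blue mount is untouched at (165,196), and the gripper is clear. I'll hand it in.

```bash
python3 -c "
from workcell import env
print(env.job_done())"
```

```text
the job is handed in; nothing more can be done
None
```

The amber mount is out of its mould and lying flat in the middle of the teal tray, metal sample up. I handed the job in at about 13.7 s of the 51 s allowed; no verdict was reported.

- **Knob:** I pulled it up 24 mm to its stop, where the force climbed to 21 N. It stayed up after I let go.
- **Mount:** I gripped it standing proud of the block (31 mm across) and lowered it until it touched the tray floor at the expected height, with at most 13 N.
- **Last picture:** The cavity is empty, the blue mount is still in its mould, and the look-alike discs have not moved. The gripper is clear of everything.
- **Disagreements:** The networks' final fix on the mount, (483, -13), is about 15 mm from where I released it, (470, -20). I put that down to the assumed height and didn't check further; both points are well inside the tray. After the pull, the network missed the raised mount in the top view, so I relied on the wrist view for the grasp.

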